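Close the tablet dispenser and hold its slide at the dose marker

TASK

Press both lids of the laundry-tablet dispenser fully down, and only then pull its spring-return slide out by the upright pull plate until the slide's pointer stands at the marker clip on the rail. Keep the slide held there with the gripper, as someone is about to pick the tablets out: the program finishes while still holding it, without letting go. Do not shift the marker clip or knock the other things on the counter about.

Things in the scene. Friction and masses are not known exactly. Their poses are not given: they have to be found in the camera images.
- dispenser: white laundry-tablet dispenser fixed to the counter: box 120 deep (x) x 190 wide (y) x 100 tall on a 130 x 200 x 10 grey foot. Origin: centre of its underside; z up; its front, where the slide comes out, faces its own -x. All offsets below are in this frame.
- wide_lid (a joint): push-down lid, round, flange 72 across with a 60 wide raised flat top, on top of the dispenser at (0, 44). Value: how far it is pressed down, m: 0 = 9 mm proud of its seat, 0.009 = fully home (flange flat on the dispenser's top, 100 mm high; a dark seal shows under it while it is proud). Friction holds it where it is left: about 6 N moves it; it is home when it stops hard.
- wide_lid_top (a point): centre of the wide lid's flat top; 112 mm above the counter when home, 121 at joint value 0
- narrow_lid (a joint): the second push-down lid, same action and same values, flange 54 across with a 42 wide flat top, at (0, -50)
- narrow_lid_top (a point): centre of the narrow lid's flat top; 112 mm above the counter when home, 121 at joint value 0
- slide (a joint): spring-return tablet slide in the dispenser's front. Value: how far it is pulled out along the dispenser's -x, m: 0 = in, stops at 0.085. The spring pulls it back with 4 N at 0, rising by 1 N per 10 mm; let go, it runs back in.
- slide_grip (a point): grip point on the slide's pull plate, 68 mm above the counter. The plate is upright steel, 12 thick along x, 60 wide along y, from 30 to 88 mm above the counter; with the slide in, its centre stands 67 mm in front of the dispenser's front face, with only a stem 24 wide and up to 42 mm high between, so fingers fit before and behind it from above.
- pointer_tip (a point): tip of the slide's small steel pointer (3 thick along x, 33 to 39 mm high), sticking out to the slide's +y side, 59 mm behind the plate's centre (towards the dispenser)
- clip_mark (a point): middle of the marker clip: black, 12 long along x, 22 wide, thin upright fin over its middle, 30 to 46 mm high, on a fixed aluminium rail (16 wide, 30 high) that runs along x on the slide's +y side, 95 mm out from the front face. At the mark, pointer tip and clip middle have the same dispenser x. With the slide in, the clip is 20 to 60 mm farther out than the pointer. Axes as the dispenser's.
- jar: glass jar with steel screw cap, 72 across, 110 tall; a bystander; origin: centre of its underside
- cup: clear plastic measuring cup, 64 across, 55 tall; a bystander; origin: centre of its underside
- brush: wooden-handled brush, about 170 long, lying flat; a bystander; origin: on its underside near the middle
- spray: tall white bottle with grey cap, 64 across, 190 tall; a bystander; origin: centre of its underside
- bowl: white ceramic bowl, 120 across, 50 tall; a bystander; origin: centre of its underside
- soap_dish: white ceramic dish 120 x 85 x 18 with a bar of soap in it, 29 tall in all; a bystander; origin: centre of its underside
- tin: plain steel tin, 80 across, 90 tall; a bystander; origin: centre of its underside

How it is judged:
By the outcome, as a careful person would: the job done as asked, in the order asked, and still so for the second after the job is handed in, while the arm keeps its last pose, push and grip.
It also fails if it takes over 58 s, if anything falls off the work surface, if the arm or the gripper's body presses on something with over 40 N, if the wrist force passes 120 N, or if a joint passes its speed limit or range.

ROBOT

A 6-joint arm with a two-finger parallel gripper is mounted at the origin on the work surface. World frame = base frame: x ahead of the robot, y to its left, z up, the work surface at z = 0. Lengths are in m, angles in rad, forces in N, time in s.
With the tool pointing down it reaches from about 0.25 to 0.775 m from the base axis. Payload 4 kg.
Tool frame: the origin (TCP) lies midway between the tips of the shut fingers; the grasp point (between the pads) lies 19 mm behind it; z points along the fingers, y is the line along which they close (so a half turn about z gives the same grasp; the last joint's range is limited). The gripper opens to 94 mm and grips with 3 to 60 N. Pads are 16 mm wide; open, the fingers measure 119 mm over their backs; the gripper's body (75 mm by 177 mm) begins 78 mm behind the grasp point.
Start: joints at [1.177, 0.087, 1.371, -0, 1.684, -0.103], TCP at [0.158, 0.527, 0.206] pointing down, gripper open.
Joint ranges: [-3.1, 3.1], [-0.76, 2.03], [0.27, 2.55], [-1.08, 4.22], [0.17, 2.65], [-2.57, 2.57]. Speed limits (rad/s): [2.79, 2.79, 3.14, 3.14, 3.14, 3.14].

INTERFACE

Orientations are given as a unit quaternion [x, y, z, w].
In Python, from cell import arm gives the robot as it stands.
- The arm moves only by the tool drive_tool, never from a script. Its argument "plan" is a list of rows, each a list of 2 entries, a list of its own where there are three numbers: the shift along the tool's x, y, z in cm, then the turn, a rotation vector about the tool's x, y, z in rad. In form: [[[x, y, z], [wx, wy, wz]], ...]. A call has exactly 5 rows; each row shifts and turns the commanded pose from where the row before left it, along the tool's axes as they then stand; what a row does not reach is not made up. A row lasts 1/10 s, in which the tool goes at most 50 mm and 8.59 degrees, less where a joint would pass 70% of its speed; a pose out of reach is approached as far as the arm can. A call with a gripper value outside its range is refused whole. "fingers" is the opening, from 0 (shut) to 1 (fully open), set as the call begins (left out, the last holds). The fingers move at their own pace and stop on an object; the grip force is fixed at half the most. Time passes only in rows, so rows that do not move let the fingers close, or fill a call up. It gives the time, the measured TCP pose, the force, the opening and the grip force at its end, in the units of the state.
- arm.get_obs(): the state, without advancing time (a new reading comes with each control period).
- arm.snapshot(name): name is "scene" or "top"; returns a dict with "pixels" (480x640x3 uint8, red, green, blue), "K" (3x3 intrinsics, pixels), "k1" (the pictures are not rectified: a ray, as slopes to the right and down, at radius r is drawn at 1 + k1 r^2 times it, then the intrinsics apply), "R" (3x3) and "t" (3): a world point X has camera coordinates R X + t. Camera axes: x right, y down, z forward; pixel columns grow to the right and rows downward; lengths in m; the calibration is good to about 2 mm. A picture is of the moment at which its call begins. There is no depth.
- arm.hand_in(): hands the job in; it is judged then, once.
The state is a dict: "time": time; "qpos": joint angles; "joint_velocities": joint speeds; "effort": joint torques, N m; "eef_pos": TCP position; "tool_rot": TCP orientation; "wrist_force": force on the tool from outside, world axes, zero at the start; "torque": the same for the moment, N m; "width": finger opening in m; "grasp_force": force on a finger pad.
Only numpy, scipy, OpenCV 4.12 (cv2) and the standard library are available. Lean on these libraries where they do the work, as an engineer would, in place of code of your own. Each camera call takes 0.05 s, during which the arm holds its last target. There are 200 camera calls.

## Working session

There is one attempt and no reset: what is moved stays moved. The work goes in short steps, Python scripts to look and compute and a tool call to move; the robot and the scene stay as the last step left them, time stands still between calls to the robot, and variables do not carry over. Pictures are saved under pics/ and viewed, at most 10 in all, crops included, and the job is handed in when it is done.

Besides the shell and the picture viewer there is one more tool, called after "Emit:" as name([rows], argument=value, ...), one row to a line, values as JSON. drive_tool: Moves the arm, as the interface text tells. Its arguments: {"type":"object","properties":{"plan":{"type":"array"},"fingers":{"type":"number"}},"required":["plan"]}

```bash
ls; mkdir -p pics; python3 - <<'E'
from cell import arm
import cv2,pickle
d={}
for n in("scene","top"):
    s=arm.snapshot(n);d[n]=s;cv2.imwrite(f"pics/{n}0.png",s["pixels"][:,:,::-1])
    print(n,s["K"],s["k1"],s["R"],s["t"])
pickle.dump(d,open("d0.pkl","wb"))
o=arm.get_obs();print(o)
E
```

```text
pics
scene [[502.05237766   0.         325.32849452]
 [  0.         502.05237766 241.53436453]
 [  0.           0.           1.        ]] 0.03430169547730492 [[-0.15982028  0.98709108  0.01042512]
 [ 0.57098351  0.10105277 -0.81471846]
 [-0.80525481 -0.12425596 -0.57976301]] [ 0.11138403 -0.22848271  1.59758794]
top [[531.48171128   0.         324.434283  ]
 [  0.         531.48171128 235.01178911]
 [  0.           0.           1.        ]] 0.05318913000317296 [[ 0.01136215 -0.99980657 -0.01605356]
 [-0.98541828 -0.00846999 -0.16993845]
 [ 0.1697696   0.01775034 -0.98532391]] [-0.00187071  0.49880297  1.32211616]
{'time': 0.1, 'qpos': array([ 1.17687834e+00,  8.78780370e-02,  1.37206773e+00,  8.46462577e-07,
        1.68358982e+00, -1.03133623e-01]), 'joint_velocities': array([-0.00010588, -0.00142713, -0.00218277,  0.00126247,  0.00119028,
        0.00105412]), 'effort': array([ 2.12350868e-03, -3.41253269e+01, -3.03301084e+01,  7.19622569e-02,
        3.04856314e-02, -8.91767445e-05]), 'eef_pos': array([0.15752375, 0.52645855, 0.20444084]), 'tool_rot': array([ 1.44880370e-01,  9.89448702e-01, -9.41516792e-04, -2.39364707e-04]), 'wrist_force': array([-1.13934139,  0.05091875,  0.26728119]), 'torque': array([-0.03872133,  0.01733588,  0.05315848]), 'grasp_force': 0.0, 'width': 0.09407350598366457}
```

View pics/scene0.png

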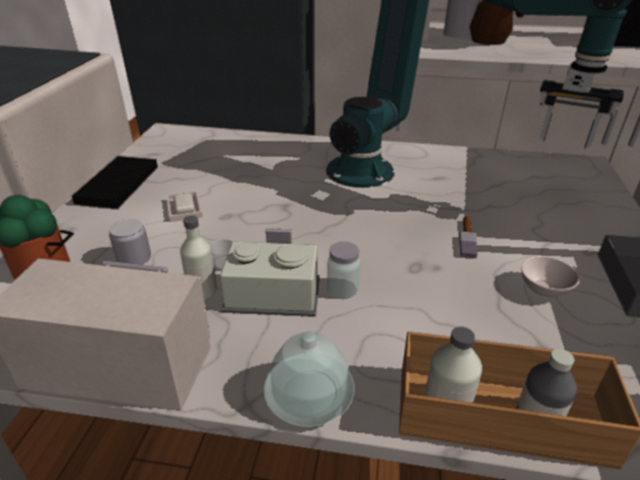

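View pics/top0.png

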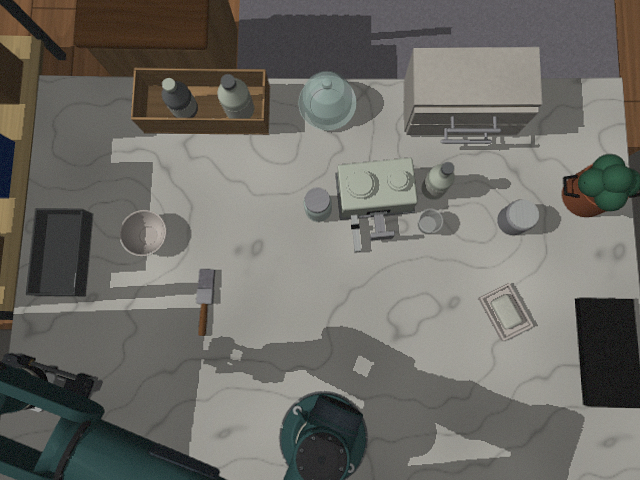

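```bash
cat > h.py <<'E'
import numpy as np,cv2,pickle
def ray(s,u,v):
    K=s["K"];k=s["k1"];p=np.array([(u-K[0,2])/K[0,0],(v-K[1,2])/K[1,1]])
    q=p.copy()
    for _ in range(20): q=p/(1+k*(q@q))
    R=np.array(s["R"]);t=np.array(s["t"])
    return -R.T@t, R.T@np.array([q[0],q[1],1])
def onz(s,u,v,z):
    c,d=ray(s,u,v);return c+d*(z-c[2])/d[2]
def proj(s,X):
    c=np.array(s["R"])@X+s["t"];q=c[:2]/c[2];q=q*(1+s["k1"]*(q@q));return q*s["K"][0,0]+np.array(s["K"])[:2,2]
E
python3 - <<'E'
import pickle,cv2
d=pickle.load(open("d0.pkl","rb"))
im=d["top"]["pixels"][145:265,290:470,::-1]
a=cv2.resize(im,None,fx=4.4,fy=4.4,interpolation=cv2.INTER_CUBIC);cv2.imwrite("pics/c1.png",a);print(a.shape)
im=d["scene"]["pixels"][205:320,170:370,::-1]
a=cv2.resize(im,None,fx=4,fy=4,interpolation=cv2.INTER_CUBIC);cv2.imwrite("pics/c2.png",a)
E
```

```text
(528, 792, 3)
```

View pics/c1.png

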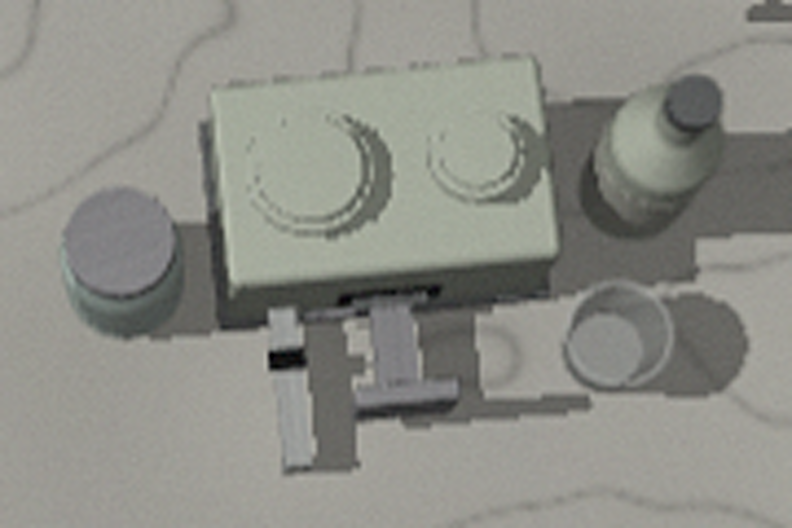

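View pics/c2.png

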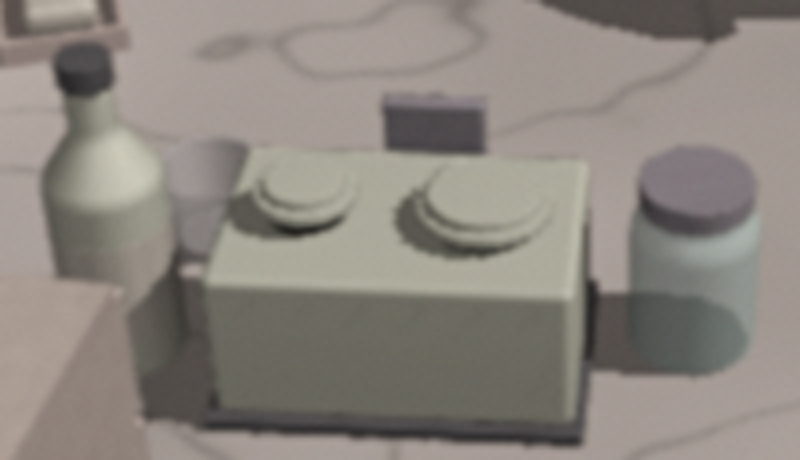

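```bash
python3 - <<'E'
import pickle,cv2,numpy as np
from h import *
d=pickle.load(open("d0.pkl","rb"));s=d["top"];I=s["pixels"].astype(int)
for n,(x,y) in dict(top=(350,165),table=(320,160),lid=(360,183)).items(): print(n,I[y,x])
w=lambda c:(c[0]/4.4+290-.4,c[1]/4.4+145-.4)
m=((I[:,:,1]-I[:,:,2]>12)&(I[:,:,1]>140)).astype(np.uint8)
m[:,:330]=0;m[:,422:]=0;m[:150]=0;m[225:]=0
m=cv2.morphologyEx(m,cv2.MORPH_OPEN,np.ones((3,3)))
c=max(cv2.findContours(m,0,1)[0],key=cv2.contourArea);r=cv2.minAreaRect(c);print(r)
P=np.array([onz(s,*w(q),.1) for q in[(210,88),(537,57),(558,258),(232,285)]]);print("corners hand",P.round(4))
Q=np.array([onz(s,*q,.1) for q in cv2.boxPoints(r)]);print("rect",Q.round(4))
def fr(P):
    c=P.mean(0);r=cv2.minAreaRect(P[:,:2].astype(np.float32)*1000);print(r);return c
print(fr(P),fr(Q))
for n,q,z in[("wide",(307,170),.12),("narrow",(477,152),.12),("plate top",(407,388),.088),("platel",(357,404),.088),("plater",(457,383),.088),("clip",(287,350),.046),("clipbase",(287,358),.036),("ptr",(305,317),.039),("rail front",(298,468),.03),("cup",(620,315),.055),("jar",(122,240),.11),("spraycap",(694,100),.19)]: print(n,onz(s,*w(q),z).round(4))
E
```

```text
top [168 174 159]
table [159 158 151]
lid [165 170 157]
((388.8299560546875, 182.3099822998047), (44.12346267700195, 34.082550048828125), 81.8698959350586)
corners hand [[ 0.6687 -0.0283  0.1   ]
 [ 0.688  -0.2145  0.1   ]
 [ 0.5706 -0.2245  0.1   ]
 [ 0.5537 -0.0415  0.1   ]]
rect [[ 0.6736 -0.1073  0.1   ]
 [ 0.6866 -0.1918  0.1   ]
 [ 0.5743 -0.2058  0.1   ]
 [ 0.5615 -0.1225  0.1   ]]
((619.7603149414062, -127.42341613769531), (117.7607192993164, 187.177490234375), 5.901625156402588)
((624.014892578125, -157.16455078125), (114.636962890625, 85.46630096435547), 7.715810298919678)
[ 0.62025127 -0.12718269  0.1       ] [ 0.62398101 -0.1568726   0.1       ]
wide [ 0.6153 -0.0827  0.12  ]
narrow [ 0.6262 -0.1774  0.12  ]
plate top [ 0.4978 -0.1405  0.088 ]
platel [ 0.4884 -0.1124  0.088 ]
plater [ 0.5009 -0.1686  0.088 ]
clip [ 0.5272 -0.0747  0.046 ]
clipbase [ 0.5244 -0.0751  0.036 ]
ptr [ 0.5484 -0.0855  0.039 ]
rail front [ 0.46   -0.0819  0.03  ]
cup [ 0.5476 -0.2667  0.055 ]
jar [0.5769 0.0205 0.11  ]
spraycap [ 0.6352 -0.2829  0.19  ]
```

```bash
python3 - <<'E'
import pickle,cv2,numpy as np
from h import *
from cell import arm
S=[arm.snapshot("top") for _ in range(8)];s=S[0];A=np.mean([q["pixels"].astype(float) for q in S],0)
s=dict(s,pixels=A);pickle.dump(s,open("avg.pkl","wb"))
yaw=np.radians(5.9);c=np.array([.620,-.127]);X=np.array([np.cos(yaw),np.sin(yaw)]);Y=np.array([-X[1],X[0]])
def prof(xs,y,z):
    pts=[proj(s,np.r_[c+x*X+y*Y,z]) for x in xs]
    m=np.array(pts,np.float32)[None]
    return cv2.remap(A.astype(np.float32),m[:,:,0],m[:,:,1],1)[0].mean(1)
xs=np.arange(-.165,-.055,.0025)
for z,ys in((.030,(.026,.029,.032,.035,.038,.041,.044,.047,.05,.053,.056,.060)),):pass
# find rail centre: y scan at x=-.12, z=.03 ; clip at x=-.089
for x in(-.12,-.14,-.089): print(x,[int(prof([x],y,.03)[0]) for y in np.arange(.02,.085,.003)])
im=A[205:255,345:400,::-1].astype(np.uint8)
a=cv2.resize(im,None,fx=12,fy=12,interpolation=cv2.INTER_CUBIC);a=cv2.convertScaleAbs(a,alpha=1.3);cv2.imwrite("pics/c3.png",a);print(a.shape)
E
```

```text
-0.12 [118, 109, 98, 100, 101, 102, 102, 103, 102, 99, 140, 159, 154, 157, 155, 152, 148, 157, 160, 160, 160, 160]
-0.14 [158, 161, 126, 100, 100, 101, 102, 102, 102, 99, 155, 159, 153, 156, 154, 153, 144, 159, 161, 160, 159, 159]
-0.089 [143, 142, 113, 100, 100, 102, 101, 100, 101, 103, 71, 25, 15, 17, 20, 19, 18, 21, 163, 160, 158, 158]
(600, 660, 3)
```

View pics/c3.png

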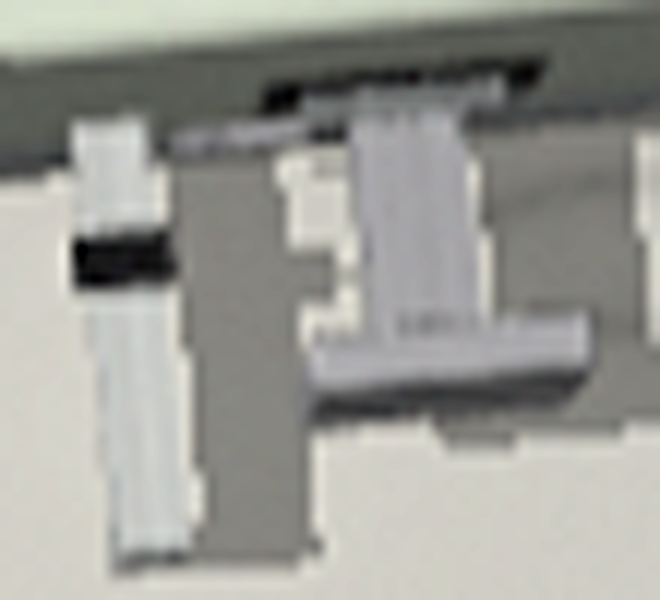

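```bash
python3 - <<'E'
import pickle,cv2,numpy as np
from h import *
s=pickle.load(open("avg.pkl","rb"));A=s["pixels"].astype(np.float32)
yaw=np.radians(5.9);c=np.array([.620,-.127]);X=np.array([np.cos(yaw),np.sin(yaw)]);Y=np.array([-X[1],X[0]])
def prof(xs,y,z):
    m=np.array([proj(s,np.r_[c+x*X+y*Y,z]) for x in xs],np.float32)[None]
    return cv2.remap(A,m[:,:,0],m[:,:,1],1)[0].mean(1)
xs=np.arange(-.110,-.070,.0005)
for y in(.055,.058,.061,.064,.067):
    p=prof(xs,y,.03); dark=p<(p.max()+p.min())/2; print(y,xs[dark][[0,-1]],p.min(),"cent",(np.clip(150-p,0,None)*xs).sum()/np.clip(150-p,0,None).sum())
xs=np.arange(-.09,-.05,.002)
print(xs)
for y in(.022,.027,.030,.033,.036,.039,.042): print(y,prof(xs,y,.039).astype(int))
xs=np.arange(-.160,-.10,.002);print(xs)
for y in(-.024,-.018,.018,.024):print(y,prof(xs,y,.088).astype(int))
# yaw from rail edge/ plate: rail y edges vs x
ys=np.arange(.035,.085,.0005)
for x in(-.15,-.14,-.13,-.12,-.11,-.10):
    p=np.array([prof([x],y,.03)[0] for y in ys]);i=np.argmax(p>128);print(x,ys[i])
E
```

```text
0.055 [-0.0955 -0.0835] 17.771484 cent -0.08942760877786426
0.058 [-0.095 -0.083] 15.160075 cent -0.0891512790675795
0.061 [-0.0955 -0.083 ] 20.070639 cent -0.08926932647488645
0.064 [-0.0955 -0.0835] 18.802084 cent -0.08933032513027564
0.067 [-0.095 -0.084] 13.9375 cent -0.08948793479141201
[-0.09  -0.088 -0.086 -0.084 -0.082 -0.08  -0.078 -0.076 -0.074 -0.072
 -0.07  -0.068 -0.066 -0.064 -0.062 -0.06  -0.058 -0.056 -0.054 -0.052]
0.022 [148 158 156 156 156 157 156 156 158 142 114  97 105  89  51  18  11  29
  56  69]
0.027 [109 108 101  99  99 104 123 133 127 110  84 101 107  88  34  16  23  42
  62  67]
0.03 [100  99  99  99  98  98  98  99  95  84  72  96 109  98  56  55  60  65
  68  68]
0.033 [100 100 100 100 100  99  99 100  96  84  84 102 112  99  72  66  68  69
  69  68]
0.036 [102 100 100 101 101 100 100 100  98  86  81  91 105  96  74  66  68  68
  68  68]
0.039 [101 100 100 100 100 100  99 100 100  87  80  82  94  85  74  67  67  68
  69  69]
0.042 [101 101 100  99 100 100 100 101 101  86  79  83  99  87  75  67  67  68
  68  68]
[-0.16  -0.158 -0.156 -0.154 -0.152 -0.15  -0.148 -0.146 -0.144 -0.142
 -0.14  -0.138 -0.136 -0.134 -0.132 -0.13  -0.128 -0.126 -0.124 -0.122
 -0.12  -0.118 -0.116 -0.114 -0.112 -0.11  -0.108 -0.106 -0.104 -0.102]
-0.024 [156 156 156 155 156 157 155 133 107  99  96  79  52  49  72 104 129 131
 132 121 103  88  95  97  98  98  97  97  96  96]
-0.018 [156 157 157 157 156 156 159 140 115  94  81  60  54  52  64 101 124 130
 130 124 105  91  94  99  99  98  97  97  97  96]
0.018 [157 158 158 159 158 158 158 158 160 163 134  82  47  53  79 112 130 134
 129 122 128 141 151 155 159 143 132 137 159 159]
0.024 [158 158 158 158 158 158 158 160 160 152 123  82  49  48  79 111 132 134
 131 127 133 145 160 138 112  98  99  99  96 114]
-0.15 0.05300000000000002
-0.14 0.049000000000000016
-0.13 0.05050000000000002
-0.12 0.049500000000000016
-0.11 0.05050000000000002
-0.1 0.05050000000000002
```

Emit:
drive_tool([
  [[0,0,0],[0,0,0.1176]],
  [[0,0,0],[0,0,0.1176]],
  [[0,0,0],[0,0,0.1176]],
  [[0,0,0],[0,0,0.1176]],
  [[0,0,0],[0,0,0.1176]],
], fingers=0)

```text
time: 1.0
eef_pos: [0.1577, 0.5269, 0.2055]
tool_rot: [0.428, 0.904, 0.0, 0.0]
wrist_force: [-0.5, 0.2, -0.4]
width: 0.0574
grasp_force: 0.0
```

Emit:
drive_tool([
  [[0,0,0],[0,0,0.1176]],
  [[0,0,0],[0,0,0.1176]],
  [[0,0,0],[0,0,0.1176]],
  [[0,0,0],[0,0,0.1176]],
  [[0,0,0],[0,0,0.1176]],
])

```text
time: 1.5
eef_pos: [0.1577, 0.5269, 0.2055]
tool_rot: [0.671, 0.741, 0.0, -0.0]
wrist_force: [-0.1, -0.7, -0.1]
width: 0.0175
grasp_force: 0.0
```

Emit:
drive_tool([
  [[-3.27,1.965,0],[0,0,0]],
  [[-3.27,1.965,0],[0,0,0]],
  [[-3.27,1.965,0],[0,0,0]],
  [[-3.27,1.965,0],[0,0,0]],
  [[-3.27,1.965,0],[0,0,0]],
])

```text
time: 2.0
eef_pos: [0.2731, 0.3733, 0.2057]
tool_rot: [0.669, 0.743, 0.0, 0.0]
wrist_force: [1.3, 0.1, 0.1]
width: 0.0003
grasp_force: 0.0
```

Emit:
drive_tool([
  [[-3.27,1.965,0],[0,0,0]],
  [[-3.27,1.965,0],[0,0,0]],
  [[-3.27,1.965,0],[0,0,0]],
  [[-3.27,1.965,0],[0,0,0]],
  [[-3.27,1.965,0],[0,0,0]],
])

```text
time: 2.5
eef_pos: [0.3878, 0.2208, 0.2058]
tool_rot: [0.669, 0.743, 0.0, 0.0]
wrist_force: [0.6, 0.3, -0.1]
width: 0.0005
grasp_force: 0.0
```

Emit:
drive_tool([
  [[-3.27,1.965,0],[0,0,0]],
  [[-3.27,1.965,0],[0,0,0]],
  [[-3.27,1.965,0],[0,0,0]],
  [[-3.27,1.965,0],[0,0,0]],
  [[-3.27,1.965,0],[0,0,0]],
])

```text
time: 3.0
eef_pos: [0.5026, 0.0683, 0.2057]
tool_rot: [0.669, 0.743, 0.0, 0.0]
wrist_force: [0.2, 0.4, 0.0]
width: 0.0002
grasp_force: 0.0
```

Emit:
drive_tool([
  [[-3.27,1.965,0],[0,0,0]],
  [[-3.27,1.965,0],[0,0,0]],
  [[-3.27,1.965,0],[0,0,0]],
  [[-3.27,1.965,0],[0,0,0]],
  [[-3.27,1.965,0],[0,0,0]],
])

```text
time: 3.5
eef_pos: [0.6173, -0.0841, 0.2055]
tool_rot: [0.669, 0.743, 0.0, 0.0]
wrist_force: [1.0, -0.1, 0.1]
width: 0.0006
grasp_force: 0.0
```

Emit:
drive_tool([
  [[0,0,1.5],[0,0,0]],
  [[0,0,1.5],[0,0,0]],
  [[0,0,1.5],[0,0,0]],
  [[0,0,1.5],[0,0,0]],
  [[0,0,0],[0,0,0]],
])

```text
time: 4.0
eef_pos: [0.6142, -0.0812, 0.1418]
tool_rot: [0.669, 0.743, -0.001, -0.003]
wrist_force: [0.2, 1.4, -0.4]
width: 0.0004
grasp_force: 0.0
```

Emit:
drive_tool([
  [[0,0,0.8],[0,0,0]],
  [[0,0,0.8],[0,0,0]],
  [[0,0,0.4],[0,0,0]],
  [[0,0,0.2],[0,0,0]],
  [[0,0,0.2],[0,0,0]],
])

```text
time: 4.5
eef_pos: [0.6166, -0.0828, 0.1216]
tool_rot: [0.669, 0.743, 0.0, 0.0]
wrist_force: [-0.8, 0.2, 0.7]
width: 0.0005
grasp_force: 0.0
```

Emit:
drive_tool([
  [[0,0,0.2],[0,0,0]],
  [[0,0,0.2],[0,0,0]],
  [[0,0,0.2],[0,0,0]],
  [[0,0,0],[0,0,0]],
  [[0,0,0],[0,0,0]],
])

```text
time: 5.0
eef_pos: [0.6168, -0.0828, 0.1168]
tool_rot: [0.669, 0.743, 0.0, 0.001]
wrist_force: [-1.9, 0.3, 5.3]
width: 0.0004
grasp_force: 2.7
```

Emit:
drive_tool([
  [[0,0,0.1],[0,0,0]],
  [[0,0,0.1],[0,0,0]],
  [[0,0,0.1],[0,0,0]],
  [[0,0,0.1],[0,0,0]],
  [[0,0,0],[0,0,0]],
])

```text
time: 5.5
eef_pos: [0.6168, -0.0829, 0.1126]
tool_rot: [0.669, 0.743, 0.0, 0.001]
wrist_force: [-1.8, -0.2, 5.0]
width: 0.0002
grasp_force: 2.5
```

Emit:
drive_tool([
  [[0,0,0.1],[0,0,0]],
  [[0,0,0.1],[0,0,0]],
  [[0,0,0],[0,0,0]],
  [[0,0,0],[0,0,0]],
  [[0,0,0],[0,0,0]],
])

```text
time: 6.0
eef_pos: [0.6168, -0.0828, 0.1122]
tool_rot: [0.669, 0.743, 0.001, 0.001]
wrist_force: [-3.9, 0.9, 10.2]
width: 0.0007
grasp_force: 4.9
```

Stopped at 0.112; a bit more push to be sure.

Emit:
drive_tool([
  [[0,0,0.1],[0,0,0]],
  [[0,0,0.1],[0,0,0]],
  [[0,0,0.1],[0,0,0]],
  [[0,0,0],[0,0,0]],
  [[0,0,0],[0,0,0]],
])

```text
time: 6.5
eef_pos: [0.6169, -0.0829, 0.1121]
tool_rot: [0.669, 0.743, 0.001, 0.002]
wrist_force: [-8.3, 2.5, 17.8]
width: 0.0003
grasp_force: 9.2
```

Emit:
drive_tool([
  [[0,0,-1.5],[0,0,0]],
  [[0,0,-2],[0,0,0]],
  [[-3.2,0,0],[0,0,0]],
  [[-3.2,0,0],[0,0,0]],
  [[-3.1,0,0],[0,0,0]],
])

```text
time: 7.0
eef_pos: [0.6266, -0.1781, 0.1413]
tool_rot: [0.669, 0.743, 0.0, 0.0]
wrist_force: [0.2, 0.2, -0.4]
width: 0.0007
grasp_force: 0.0
```

Emit:
drive_tool([
  [[0,0,0.7],[0,0,0]],
  [[0,0,0.7],[0,0,0]],
  [[0,0,0.4],[0,0,0]],
  [[0,0,0.2],[0,0,0]],
  [[0,0,0.2],[0,0,0]],
])

```text
time: 7.5
eef_pos: [0.6258, -0.176, 0.1205]
tool_rot: [0.669, 0.743, -0.0, -0.0]
wrist_force: [-4.0, 0.1, 5.8]
width: 0.0003
grasp_force: 2.9
```

Emit:
drive_tool([
  [[0,0,0.2],[0,0,0]],
  [[0,0,0.2],[0,0,0]],
  [[0,0,0.2],[0,0,0]],
  [[0,0,0],[0,0,0]],
  [[0,0,0],[0,0,0]],
])

```text
time: 8.0
eef_pos: [0.626, -0.176, 0.1147]
tool_rot: [0.669, 0.743, 0.0, -0.0]
wrist_force: [-4.1, 1.1, 5.5]
width: 0.0007
grasp_force: 2.7
```

Emit:
drive_tool([
  [[0,0,0.1],[0,0,0]],
  [[0,0,0.1],[0,0,0]],
  [[0,0,0.1],[0,0,0]],
  [[0,0,0.1],[0,0,0]],
  [[0,0,0],[0,0,0]],
])

```text
time: 8.5
eef_pos: [0.6261, -0.1761, 0.1123]
tool_rot: [0.669, 0.743, 0.0, 0.0]
wrist_force: [-5.6, 1.9, 9.4]
width: 0.0003
grasp_force: 4.8
```

Emit:
drive_tool([
  [[0,0,0.1],[0,0,0]],
  [[0,0,0.1],[0,0,0]],
  [[0,0,0.1],[0,0,0]],
  [[0,0,0],[0,0,0]],
  [[0,0,0],[0,0,0]],
])

```text
time: 9.0
eef_pos: [0.6262, -0.1762, 0.1121]
tool_rot: [0.669, 0.743, 0.001, 0.001]
wrist_force: [-8.7, 3.4, 17.4]
width: 0.0003
grasp_force: 8.8
```

Emit:
drive_tool([
  [[0,0,-1.5],[0,0,0]],
  [[0,0,-2.5],[0,0,0]],
  [[0,0,-2.5],[0,0,0]],
  [[0.8,-2.5,0],[0,0,0]],
  [[0.8,-2.5,0],[0,0,0]],
], fingers=0.64)

```text
time: 9.5
eef_pos: [0.5758, -0.1663, 0.1725]
tool_rot: [0.669, 0.743, 0.001, 0.001]
wrist_force: [-0.0, -0.0, -0.1]
width: 0.0374
grasp_force: 0.0
```

Emit:
drive_tool([
  [[0.8,-2.5,0],[0,0,0]],
  [[0.8,-2.5,0],[0,0,0]],
  [[0.9,-2.6,0],[0,0,0]],
  [[0,0,0],[0,0,0]],
  [[0,0,0],[0,0,0]],
])

```text
time: 10.0
eef_pos: [0.4975, -0.1494, 0.1718]
tool_rot: [0.669, 0.743, 0.001, 0.001]
wrist_force: [0.9, 0.3, -0.1]
width: 0.0603
grasp_force: 0.0
```

Emit:
drive_tool([
  [[0,0,2],[0,0,0]],
  [[0,0,2],[0,0,0]],
  [[0,0,2],[0,0,0]],
  [[0,0,1],[0,0,0]],
  [[0,0,0],[0,0,0]],
])

```text
time: 10.5
eef_pos: [0.4966, -0.1492, 0.0995]
tool_rot: [0.669, 0.743, -0.0, -0.002]
wrist_force: [0.7, 0.9, -0.2]
width: 0.0601
grasp_force: 0.0
```

```bash
python3 - <<'E'
from cell import arm
import cv2,numpy as np
a=arm.snapshot("top")["pixels"][145:265,310:460,::-1];b=arm.snapshot("scene")["pixels"][205:320,210:360,::-1]
r=lambda i:cv2.resize(i,None,fx=2.6,fy=2.6*1,interpolation=cv2.INTER_CUBIC)
a,b=r(a),r(b);h=max(a.shape[0],b.shape[0]);f=lambda i:cv2.copyMakeBorder(i,0,h-i.shape[0],0,0,0)
cv2.imwrite("pics/c4.png",np.hstack([f(a),f(b)]));print(arm.get_obs()["eef_pos"])
E
```

```text
[ 0.49771114 -0.14977803  0.10197166]
```

View pics/c4.png

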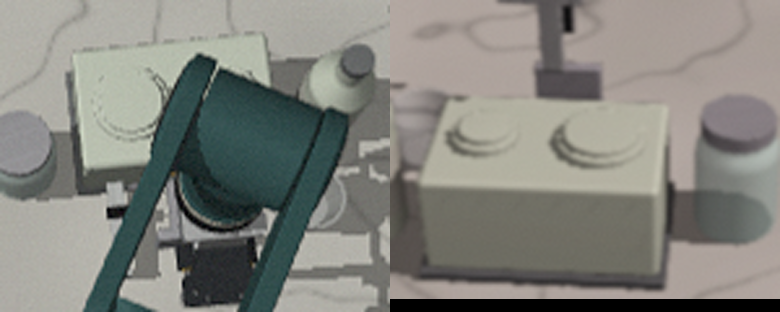

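Emit:
drive_tool([
  [[0,0,1.5],[0,0,0]],
  [[0,0,1.5],[0,0,0]],
  [[0,0,1.5],[0,0,0]],
  [[0,0,0.8],[0,0,0]],
  [[0,0,0],[0,0,0]],
])

```text
time: 11.1
eef_pos: [0.4967, -0.1495, 0.0482]
tool_rot: [0.669, 0.743, -0.0, -0.0]
wrist_force: [0.4, -0.0, -0.2]
width: 0.0599
grasp_force: 0.0
```

Emit:
drive_tool([
  [[0,0,0],[0,0,0]],
  [[0,0,0],[0,0,0]],
  [[0,0,0],[0,0,0]],
  [[0,0,0],[0,0,0]],
  [[0,0,0],[0,0,0]],
], fingers=0)

```text
time: 11.6
eef_pos: [0.4969, -0.1496, 0.0488]
tool_rot: [0.669, 0.743, 0.0, 0.0]
wrist_force: [-0.2, -0.4, 0.5]
width: 0.0232
grasp_force: 0.0
```

Emit:
drive_tool([
  [[0,0,0],[0,0,0]],
  [[0,0,0],[0,0,0]],
  [[0,0,0],[0,0,0]],
  [[0,0,0],[0,0,0]],
  [[0,0,0],[0,0,0]],
])

```text
time: 12.1
eef_pos: [0.497, -0.1495, 0.0485]
tool_rot: [0.669, 0.743, 0.0, 0.0]
wrist_force: [1.8, 0.2, 0.2]
width: 0.0117
grasp_force: 30.0
```

Emit:
drive_tool([
  [[0,-0.5,0],[0,0,0]],
  [[0,-0.5,0],[0,0,0]],
  [[0,-0.5,0],[0,0,0]],
  [[0,-0.5,0],[0,0,0]],
  [[0,-0.3,0],[0,0,0]],
])

```text
time: 12.6
eef_pos: [0.4746, -0.1519, 0.0485]
tool_rot: [0.669, 0.743, 0.001, 0.001]
wrist_force: [7.6, 0.5, -2.7]
width: 0.012
grasp_force: 30.0
```

Emit:
drive_tool([
  [[0,0,0],[0,0,0]],
  [[0,0,0],[0,0,0]],
  [[0,0,0],[0,0,0]],
  [[0,0,0],[0,0,0]],
  [[0,0,0],[0,0,0]],
])

```text
time: 13.1
eef_pos: [0.4747, -0.1519, 0.0485]
tool_rot: [0.669, 0.743, 0.001, 0.001]
wrist_force: [6.0, -0.2, -2.4]
width: 0.0121
grasp_force: 30.0
```

```bash
python3 - <<'E'
from cell import arm
import cv2,numpy as np,pickle
S=[arm.snapshot("top") for _ in range(6)];A=np.mean([q["pixels"].astype(float) for q in S],0)
pickle.dump(dict(S[0],pixels=A),open("avg2.pkl","wb"))
a=cv2.resize(A[205:255,345:400,::-1].astype(np.uint8),None,fx=12,fy=12,interpolation=cv2.INTER_CUBIC)
cv2.imwrite("pics/c5.png",cv2.convertScaleAbs(a,alpha=1.3));o=arm.get_obs();print(o["eef_pos"],o["wrist_force"])
E
```

```text
[ 0.47471971 -0.15189636  0.04851158] [ 6.03694201 -0.13508345 -2.28486766]
```

View pics/c5.png

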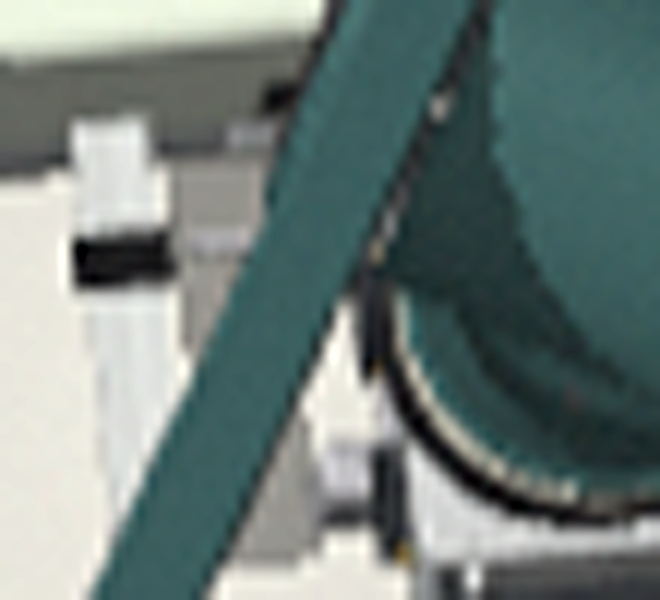

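```bash
python3 - <<'E'
import pickle,cv2,numpy as np
from h import *
yaw=np.radians(5.9);c=np.array([.620,-.127]);X=np.array([np.cos(yaw),np.sin(yaw)]);Y=np.array([-X[1],X[0]])
def prof(s,xs,y,z):
    m=np.array([proj(s,np.r_[c+x*X+y*Y,z]) for x in xs],np.float32)[None]
    return cv2.remap(s["pixels"].astype(np.float32),m[:,:,0],m[:,:,1],1)[0].mean(1)
a,b=[pickle.load(open(f,"rb")) for f in("avg.pkl","avg2.pkl")]
xs=np.arange(-.105,-.055,.002);print((xs*1000).round().astype(int))
for y in(.030,.033,.036,.039,.042,.045): print(y,prof(a,xs,y,.039).astype(int),"\n    ",prof(b,xs,y,.039).astype(int))
xs=np.arange(-.11,-.07,.0005)
for y in(.058,.061,.064):
    for s in(a,b):
        p=prof(s,xs,y,.03);d=xs[p<85];print(d[0],d[-1])
E
```

```text
[-105 -103 -101  -99  -97  -95  -93  -91  -89  -87  -85  -83  -81  -79
  -77  -75  -73  -71  -69  -67  -65  -63  -61  -59  -57]
0.03 [101 101 100 100 101 100 100 100  99  99  99  99  98  98  98 100  90  78
  80 111 106  77  51  57  62] 
     [ 63  63  63  63  64  64  63  63  64  71  76  76  73  76  86  94  91  85
  86 100  88  71  59  63  70]
0.033 [101 101 101 101 101 101 100 100 100 100  99 100 100  99 100 100  90  83
  89 113 105  85  65  67  69] 
     [ 64  63  62  62  62  62  65  77  92 106 111 113 113 112 111 112 102  91
  87 100  95  84  74  75  76]
0.036 [101 100 101 101 101 100 100 101 101 100 100 101 100 100 100 100  92  83
  80 101 100  85  65  67  68] 
     [ 63  62  61  64  69  74  73 106 125 129 114 112 112 111 111 112 103  93
  87  96  91  81  74  75  76]
0.039 [101 103 102 101 101 101 100 101 101 100 100 100 100 100  99 100  94  82
  77  89  90  80  68  67  68] 
     [ 64  67  69  79  93 105 100 112 125 128 113 111 111 111 111 112 105  89
  68  66  69  71  75  75  76]
0.042 [101 101 101 101 101 101 100 100 101 100 100 100 100 100 100 101  94  79
  79  92  95  80  69  67  67] 
     [ 83 100 112 115 114 113 106 115 127 130 115 111 111 112 111 112 106  88
  65  64  69  72  75  75  75]
0.045 [101 102 101 101 102 102 101 101 101 101 101 101 101 100 100 100  96  79
  85  94  96  76  70  68  69] 
     [115 113 113 114 115 113 105 107 119 125 115 110 111 112 111 112 108  89
  67  63  69  71  74  75  75]
-0.09499999999999999 -0.08349999999999998
-0.09449999999999999 -0.08349999999999998
-0.09499999999999999 -0.08349999999999998
-0.09499999999999999 -0.08399999999999998
-0.09549999999999999 -0.08349999999999998
-0.09499999999999999 -0.08399999999999998
```

Emit:
drive_tool([
  [[0,-0.13,0],[0,0,0]],
  [[0,0,0],[0,0,0]],
  [[0,0,0],[0,0,0]],
  [[0,0,0],[0,0,0]],
  [[0,0,0],[0,0,0]],
])

```text
time: 13.9
eef_pos: [0.4735, -0.152, 0.0485]
tool_rot: [0.669, 0.743, 0.001, 0.001]
wrist_force: [6.6, -0.7, -3.7]
width: 0.012
grasp_force: 30.0
```

```bash
python3 - <<'E'
from cell import arm
import cv2,numpy as np
from h import *
yaw=np.radians(5.9);c=np.array([.620,-.127]);X=np.array([np.cos(yaw),np.sin(yaw)]);Y=np.array([-X[1],X[0]])
S=[arm.snapshot("top") for _ in range(6)];A=np.mean([q["pixels"].astype(np.float32) for q in S],0).astype(np.float32)
def prof(xs,y,z):
    m=np.array([proj(S[0],np.r_[c+x*X+y*Y,z]) for x in xs],np.float32)[None]
    return cv2.remap(A,m[:,:,0],m[:,:,1],1)[0].mean(1)
xs=np.arange(-.097,-.08,.0005)
for y in(.039,.041,.043):
    p=np.clip(prof(xs,y,.039)-114,0,None);print(y,(p*xs).sum()/p.sum())
xs=np.arange(-.11,-.07,.0005)
d=xs[prof(xs,.061,.03)<85];print(d[0],d[-1])
o=arm.get_obs();print(o["eef_pos"],o["wrist_force"])
a=cv2.resize(A[205:255,345:400,::-1].astype(np.uint8),None,fx=12,fy=12,interpolation=cv2.INTER_CUBIC)
cv2.imwrite("pics/c6.png",cv2.convertScaleAbs(a,alpha=1.3))
cv2.imwrite("pics/scene6.png",arm.snapshot("scene")["pixels"][:,:,::-1])
E
```

```text
0.039 -0.08797293856709716
0.041 -0.0880501547374719
0.043 -0.08948668222325944
-0.09499999999999999 -0.08349999999999998
[ 0.47347737 -0.15202123  0.04851162] [ 6.23707488  0.0936244  -2.19724262]
```

View pics/c6.png

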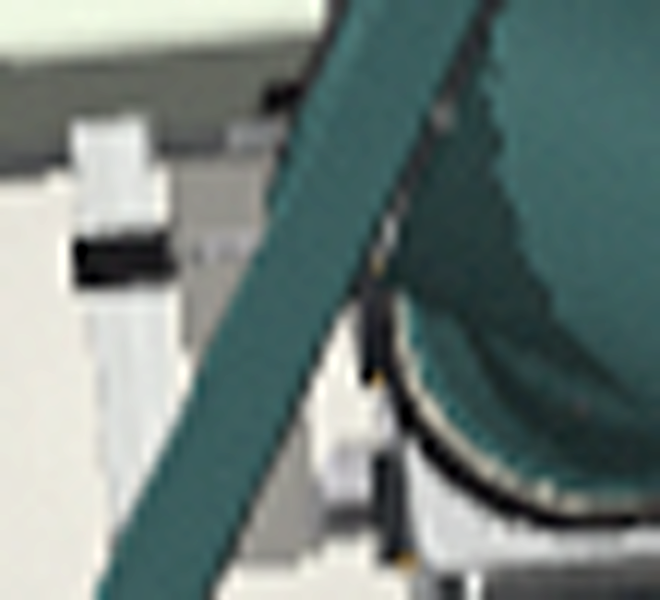

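View pics/scene6.png

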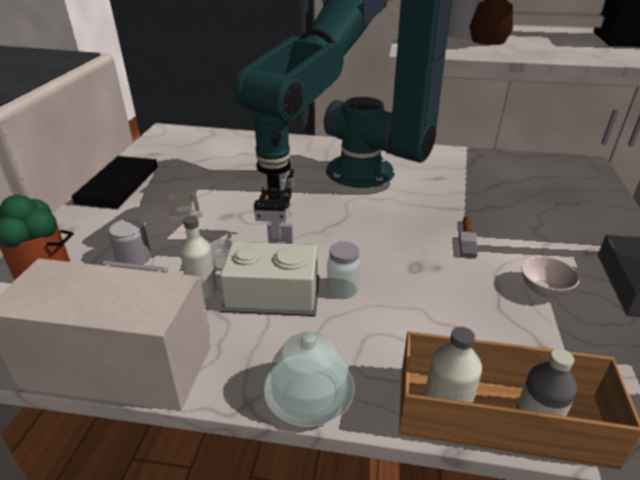

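```bash
python3 -c "
from cell import arm
print(arm.hand_in())"
```

```text
the job is handed in; nothing more can be done
None
```

Both lids were pressed to their hard stops first. The slide was then pulled out about 23.6 mm, which puts its pointer at the clip to within about 1 mm by the camera. The job was handed in with the gripper still holding the slide.

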